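# Stand up the fallen reagent bottle in the deep bin

## Robot

A 7-joint arm with a two-finger parallel gripper is mounted at the origin on the work surface. World frame = base frame: x ahead of the robot, y to its left, z up, the work surface at z = 0. Lengths are in mm, angles in rad, forces in N, time in s.
With the tool pointing down it reaches from about 350 to 900 mm from the base axis. Payload 7.2 kg.
Tool frame: the origin (TCP) lies midway between the tips of the shut fingers; the grasp point (between the pads) lies grasp_offset behind it (grasp_offset is the distance from the TCP to the grasp point, in mm); z points along the fingers, y is the line along which they close (so a half turn about z gives the same grasp; the last joint's range is limited). The gripper opens to 88 mm and grips with 3 to 60 N. Pads are 20 mm wide; open, the fingers measure 115 mm over their backs; the gripper's body (75 mm by 178 mm) begins 61 mm behind the grasp point.
Start: joints at [-1.356, 0.411, -0.013, 1.596, 0.006, 1.134, -0.082], TCP at [174.413, 600.175, 184.153] pointing down, gripper open.
Joint ranges: [-2.95, 2.95], [-0.29, 1.99], [-1.47, 1.44], [0.14, 2.54], [-1.03, 4.17], [0.13, 1.85], [-2.86, 2.86]. Speed limits (rad/s): [2.39, 2.39, 3.01, 3.01, 3.14, 3.14, 3.14].

## Interface

Orientations are given as a 3x3 rotation matrix whose columns are the frame's x, y, z axes.
In Python, from cell import sense, get_image, finish_job, grasp_offset gives the robot as it stands. The module is installed in compiled form; this text tells all that it offers.
- The arm moves only by the tool step_arm, never from a script. Its argument "deltas" is a list of rows, each an object with "hand": the opening, from 0 (shut) to 1 (fully open); "dp": the shift along the tool's x, y, z in mm, a list of three; "turn": the turn about the tool's z in rad. In form: [{"hand": hand, "dp": [tx, ty, tz], "turn": turn}, ...]. A call has 1 to 12 rows; each row shifts and turns the commanded pose from where the row before left it, along the tool's axes as they then stand; what a row does not reach is not made up. A row lasts 1/12 s, in which the tool goes at most 41.7 mm and 7.16 degrees, less where a joint would pass 70% of its speed; a pose out of reach is approached as far as the arm can. A call with a gripper value outside its range is refused whole. The fingers move at their own pace and stop on an object; "grip_force" is the grip in N (left out, the last holds). Time passes only in rows, so rows that do not move let the fingers close. It gives the time, the measured TCP pose, the force, the opening and the grip force at its end, in the units of the state.
- sense(): the state, without advancing time (a new reading comes with each control period).
- get_image(name): name is "side" or "top"; returns a dict with "frame" (384x512x3 uint8, red, green, blue), "z_map" (384x512 float32, mm along the optical axis (not along the pixel's ray), 0 where there is no reading), "fx", "fy", "cx", "cy" (pixels), "xyz" and "rotation" of the camera in the world. Camera axes: x right, y down, z forward; pixel columns grow to the right and rows downward; lengths in mm; the calibration is good to about 2 mm. A picture is of the moment at which its call begins.
- finish_job(): hands the job in; it is judged then, once.
The state is a dict: "clock": time; "qpos": joint angles; "dq": joint speeds; "effort": joint torques, N m; "eef_pos": TCP position; "tool_rot": TCP orientation; "contact_force": force on the tool from outside, world axes, zero at the start; "ft_torque": the same for the moment, N m; "gripper_width": finger opening in mm; "gripper_force": force on a finger pad.
Only numpy, scipy, OpenCV 4.12 (cv2) and the standard library are available. Lean on these libraries where they do the work, as an engineer would, in place of code of your own. Each camera call takes 0.05 s, during which the arm holds its last target. There are 200 camera calls.

## Task

The slim brown reagent bottle in the deep white bin has fallen over and leans slantwise from wall to wall. Tip it upright inside the bin, without lifting it out, and leave it standing on its own foot on the bin's floor. Leave the squat bottle and the jar beside it standing where they are.

Things in the scene. Friction and masses are not known exactly. Their poses are not given: they have to be found in the camera images.
- bottle_center (a point): Centre of the fallen bottle, 82.5 mm from its foot. Slim, closed, brown, 165 mm long, 140 g: flat-sided body 40 (its x) by 30 mm (its y), 132 mm long from the foot, then a white cap 24 mm across. z axis: foot to cap. It leans about 37 degrees, foot at the bin's -x wall, cap against the +x wall; its y is level along the bin's y. 45 mm or more free on each side. The same bottle standing outside the bin is not meant.
- bin: Deep open bin of white plastic, fixed to the deck: outside 135 mm (its x) by 320 mm (its y) by 125 mm high; walls and floor 5 mm thick, so 125 x 310 mm inside, 120 mm deep. Origin: centre of its underside, on the deck, 5 mm below the inner floor. z up; +x towards the long wall farther from the robot; y along the long walls.
- squat_mid (a point): Squat round brown bottle with a white cap, 54 mm across, 95 mm high, standing near one end of the bin; the point is on its axis, half-way up, z axis up. To be left alone.
- jar_mid (a point): Round white jar with a grey cap, 56 mm across, 75 mm high, standing near the other end of the bin; the point is on its axis, half-way up, z axis up. To be left alone.
Things that resemble listed ones, but are neither listed nor needed, are in the scene too. What is shaped like the part that bears bottle_center but green or purple is not meant.

How it is judged (in metres and radians):
At the end, for the whole second after the job is handed in: The slim bottle stands cap up within 10 degrees of vertical on the bin's floor, inside the bin, released and at rest; the squat bottle and the jar still stand, each within 30 mm of where it was (angle between bottle_center's own z axis and vertical below 0.18 rad and x of bottle_center in the frame of bin between -0.0625 and 0.0625 m and y of bottle_center in the frame of bin between -0.155 and 0.155 m and z of bottle_center in the frame of bin between 0.08 and 0.1 m and linear speed of bottle below 0.02 m/s and not (angle between squat_mid's own z axis and vertical above 0.35 rad or distance of squat_mid from where it was at the start of the episode above 0.03 m) and not (angle between jar_mid's own z axis and vertical above 0.35 rad or distance of jar_mid from where it was at the start of the episode above 0.03 m)); the robot touches nothing.
It fails at once if the slim bottle is lifted out of the bin (its foot rises above the rim) (z of bottle_center in the frame of bin above 0.21 m).
It fails at once if the squat bottle is knocked over or moved more than 30 mm (angle between squat_mid's own z axis and vertical above 0.35 rad or distance of squat_mid from where it was at the start of the episode above 0.03 m).
It fails at once if the jar is knocked over or moved more than 30 mm (angle between jar_mid's own z axis and vertical above 0.35 rad or distance of jar_mid from where it was at the start of the episode above 0.03 m).
It also fails if it takes over 32 s, if anything falls off the work surface, if the arm or the gripper's body presses on something with over 40 N, if the wrist force passes 120 N, or if a joint passes its speed limit or range.

## Working session

There is one attempt and no reset: what is moved stays moved. The work goes in short steps, Python scripts to look and compute and a tool call to move; the robot and the scene stay as the last step left them, time stands still between calls to the robot, and variables do not carry over. Pictures are saved under pics/ and viewed, at most 10 in all, crops included, and the job is handed in when it is done.

Besides the shell and the picture viewer there is one more tool, called by a JSON object that holds its "op" and its "data". step_arm: Moves the arm, as the interface text tells. Its arguments: {"type":"object","properties":{"deltas":{"type":"array","items":{"type":"object","properties":{"hand":{"type":"number"},"dp":{"type":"array","items":{"type":"number"}},"turn":{"type":"number"}}}},"grip_force":{"type":"number"}},"required":["deltas"]}

```bash
mkdir -p pics
cat > h.py <<'E'
import numpy as np,cv2
from cell import *
def cloud(im):
    z=im["z_map"];v,u=np.mgrid[:z.shape[0],:z.shape[1]]
    p=np.stack([(u-im["cx"])/im["fx"]*z,(v-im["cy"])/im["fy"]*z,z],-1)
    w=p@np.array(im["rotation"]).T+np.array(im["xyz"]); w[z==0]=np.nan
    return w
def shot(n,f):
    im=get_image(n);cv2.imwrite("pics/%s.png"%f,im["frame"][...,::-1]);np.savez("pics/%s.npz"%f,w=cloud(im),f=im["frame"]);return im
E
python3 - <<'E'
from h import *
for n in("top","side"):
    i=shot(n,n+"0");print(i["xyz"],np.round(i["rotation"],2).tolist(),i["fx"])
s=sense();print(s,grasp_offset)
a=[cv2.imread("pics/%s0.png"%n) for n in("top","side")]
E
```

```text
[453.2107773   45.07108695 753.1472201 ] [[-0.02, -0.99, 0.13], [-1.0, 0.01, -0.02], [0.01, -0.13, -0.99]] 438.3869260867331
[176.97129725 386.11193027 692.68116146] [[-0.72, -0.54, 0.44], [-0.7, 0.57, -0.44], [-0.01, -0.63, -0.78]] 400.9767384899341
{'clock': 0.1, 'qpos': array([-1.35621531,  0.41181555, -0.01270391,  1.59691584,  0.0056071 ,
        1.13432883, -0.08221961]), 'dq': array([-0.00033367, -0.00179272, -0.00167563, -0.00221149, -0.00109698,
       -0.00018425, -0.00028999]), 'effort': array([ 2.24057832e-03, -5.89096856e+01,  6.43525925e-01, -2.91709560e+01,
       -5.37839450e-02,  1.45249013e-02,  7.25153996e-05]), 'eef_pos': array([174.30005786, 599.68391813, 183.41420472]), 'tool_rot': array([[-9.60283174e-01,  2.79027131e-01, -2.92021752e-04],
       [ 2.79027262e-01,  9.60282157e-01, -1.40184762e-03],
       [-1.10730241e-04, -1.42765271e-03, -9.99998975e-01]]), 'contact_force': array([-0.46323198,  0.43101151,  1.0254196 ]), 'ft_torque': array([0.01467512, 0.00412083, 0.01346143]), 'gripper_force': 0.0, 'gripper_width': 87.6535464103153} 18.700000000000003
```

View pics/top0.png

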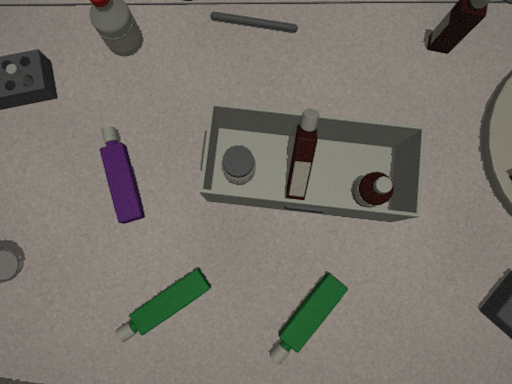

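View pics/side0.png

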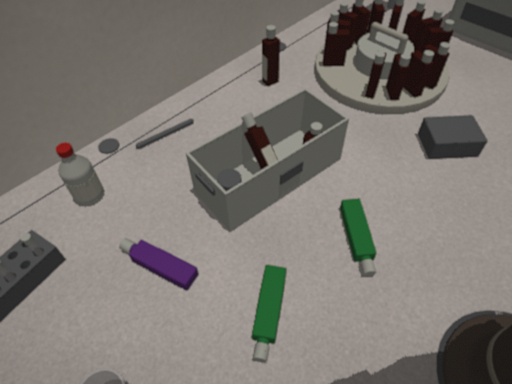

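Top view: the bin spans about (205,108) to (420,218). The fallen brown bottle runs from its foot at (298,195) to its cap at (310,120). The jar is at (239,163) and the squat bottle at (375,188). The purple and green bottles and the upright brown one at (457,25) are distractors.

Run:
```python
from h import *
d=np.load("pics/top0.npz");w=d["w"];f=d["f"].astype(int)
u0,v0,u1,v1=190,90,435,235
W=w[v0:v1,u0:u1].reshape(-1,3);F=f[v0:v1,u0:u1].reshape(-1,3)
m=(np.abs(W[:,2]-125)<4)
r=cv2.minAreaRect(W[m][:,:2].astype(np.float32));print("rim",m.sum(),r)
print(cv2.boxPoints(r))
c=np.array(r[0]);b=cv2.boxPoints(r)
e=[b[1]-b[0],b[2]-b[1]];e=max(e,key=np.linalg.norm);e=e/np.linalg.norm(e)
if e[1]<0:e=-e
ex=np.array([e[1],-e[0]]);print("bin y",e,"bin x",ex,"yaw",np.arctan2(ex[1],ex[0]))
B=np.c_[(W[:,:2]-c)@ex,(W[:,:2]-c)@e,W[:,2]]
U=np.tile(np.arange(u0,u1),v1-v0)
ins=(np.abs(B[:,0])<75)&(U>280)&(U<325)&(B[:,2]>15)
br=ins&(F[:,0]-F[:,2]>12)
print("brown",br.sum(),np.nanpercentile(B[br],[2,50,98],axis=0).round(1).tolist())
# profile on top face of bottle
for x in range(-60,80,8):
    k=ins&(np.abs(B[:,0]-x)<2)&(np.abs(B[:,1]-np.median(B[br][:,1]))<25)&(B[:,2]<200)
    if k.sum():
        q=B[k];zt=np.percentile(q[:,2],90);t=q[q[:,2]>zt-10];print(x,zt.round(1),t[:,1].min().round(1),t[:,1].max().round(1))
for n,(a,b2) in dict(jar=(215,262),squat=(350,395)).items():
    k=(U>a)&(U<b2)&(np.abs(B[:,0])<55)&(B[:,2]>65)&(np.abs(B[:,1])<145)
    print(n,np.median(B[k],0).round(1),np.percentile(B[k],[3,97],axis=0).round(1).tolist())
```

```text
rim 2633 ((583.4635620117188, -52.80281066894531), (320.673095703125, 135.76565551757812), 82.68428802490234)
[[ 495.71658  -203.19019 ]
 [ 630.37714  -220.47812 ]
 [ 671.2106     97.584564]
 [ 536.55      114.8725  ]]
bin y [0.12733664 0.99185956] bin x [ 0.99185956 -0.12733664] yaw -0.1276833
brown 1505 [[-65.9, -3.7, 42.7], [-3.5, 14.3, 102.1], [65.8, 34.6, 132.5]]
-52 44.5 -1.4 26.7
-44 53.0 -1.4 26.7
-36 62.3 -2.6 27.6
-28 71.8 -2.4 27.7
-20 81.5 -1.9 27.1
-12 90.1 -1.4 27.1
-4 99.8 -2.3 27.3
4 108.5 -2.2 27.7
12 118.0 -2.3 27.4
20 126.8 -2.1 27.6
28 131.2 -1.6 27.6
36 129.6 -1.8 27.7
44 141.7 2.0 22.8
52 150.3 3.0 23.5
60 147.1 1.0 24.1
68 140.9 2.4 21.4
jar [ -7.5 111.2  80.8] [[-29.1, 90.1, 74.9], [14.5, 132.6, 83.1]]
squat [ -25.9 -106.9   75.9] [[-44.4, -132.4, 65.9], [-0.5, -90.2, 102.1]]
```

{"op": "step_arm", "data": {"deltas": [{"hand": 0.75,"dp": [0,0,-30],"turn": -0.078},{"hand": 0.75,"dp": [0,0,-30],"turn": -0.077},{"hand": 0.75,"dp": [-20,-22.4,0],"turn": 0},{"hand": 0.75,"dp": [-20,-22.4,0],"turn": 0},{"hand": 0.75,"dp": [-20,-22.4,0],"turn": 0},{"hand": 0.75,"dp": [-20,-22.4,0],"turn": 0},{"hand": 0.75,"dp": [-20,-22.4,0],"turn": 0},{"hand": 0.75,"dp": [-20,-22.4,0],"turn": 0},{"hand": 0.75,"dp": [-20,-22.4,0],"turn": 0},{"hand": 0.75,"dp": [-20,-22.4,0],"turn": 0},{"hand": 0.75,"dp": [-20,-22.4,0],"turn": 0},{"hand": 0.75,"dp": [-20,-22.4,0],"turn": 0}], "grip_force": 4}}

```text
clock: 1.1
eef_pos: [344.7, 351.0, 243.9]
tool_rot: [[-0.992, 0.127, -0.0], [0.127, 0.992, -0.0], [0.0, -0.0, -1.0]]
contact_force: [-0.1, 1.3, -0.0]
gripper_width: 66.1
gripper_force: 0.0
```

{"op": "step_arm", "data": {"deltas": [{"hand": 0.75,"dp": [-20,-22.4,0],"turn": 0},{"hand": 0.75,"dp": [-20,-22.4,0],"turn": 0},{"hand": 0.75,"dp": [-20,-22.4,0],"turn": 0},{"hand": 0.75,"dp": [-20,-22.4,0],"turn": 0},{"hand": 0.75,"dp": [-20,-22.4,0],"turn": 0},{"hand": 0.75,"dp": [-20,-22.4,0],"turn": 0},{"hand": 0.75,"dp": [-20,-22.4,0],"turn": 0},{"hand": 0.75,"dp": [-20,-22.4,0],"turn": 0},{"hand": 0.75,"dp": [-20,-22.4,0],"turn": 0},{"hand": 0.75,"dp": [-20,-22.4,0],"turn": 0},{"hand": 0.75,"dp": [-20,-22.4,0],"turn": 0},{"hand": 0.75,"dp": [-20,-22.4,0],"turn": 0}]}}

```text
clock: 2.1
eef_pos: [548.4, 54.0, 243.9]
tool_rot: [[-0.992, 0.127, -0.0], [0.127, 0.992, -0.0], [0.0, -0.0, -1.0]]
contact_force: [-0.1, -0.4, 0.6]
gripper_width: 66.0
gripper_force: 0.0
```

{"op": "step_arm", "data": {"deltas": [{"hand": 0.75,"dp": [-20,-22.4,0],"turn": 0},{"hand": 0.75,"dp": [-20,-22.4,0],"turn": 0},{"hand": 0.75,"dp": [-20,-22.4,0],"turn": 0},{"hand": 0.75,"dp": [-20,-22.4,0],"turn": 0},{"hand": 0.75,"dp": [0,0,0],"turn": 0},{"hand": 0.75,"dp": [0,0,0],"turn": 0},{"hand": 0.75,"dp": [0,0,0],"turn": 0}]}}

```text
clock: 2.68
eef_pos: [615.5, -43.1, 243.5]
tool_rot: [[-0.992, 0.127, -0.001], [0.127, 0.992, 0.0], [0.001, 0.0, -1.0]]
contact_force: [-0.6, 0.5, 0.3]
gripper_width: 66.2
gripper_force: 0.0
```

{"op": "step_arm", "data": {"deltas": [{"hand": 0.75,"dp": [0,-1,20],"turn": 0},{"hand": 0.75,"dp": [0,0,20],"turn": 0},{"hand": 0.75,"dp": [0,0,20],"turn": 0},{"hand": 0.75,"dp": [0,0,20],"turn": 0},{"hand": 0.75,"dp": [0,0,20],"turn": 0},{"hand": 0.75,"dp": [0,0,15],"turn": 0},{"hand": 0.75,"dp": [0,0,15],"turn": 0},{"hand": 0.75,"dp": [0,0,14],"turn": 0},{"hand": 0.75,"dp": [0,0,10],"turn": 0},{"hand": 0.75,"dp": [0,0,0],"turn": 0},{"hand": 0.75,"dp": [0,0,0],"turn": 0}]}}

```text
clock: 3.6
eef_pos: [615.5, -43.7, 90.1]
tool_rot: [[-0.992, 0.126, -0.001], [0.126, 0.992, 0.0], [0.001, 0.0, -1.0]]
contact_force: [0.1, -0.6, -0.1]
gripper_width: 65.4
gripper_force: 0.0
```

{"op": "step_arm", "data": {"deltas": [{"hand": 0.55,"dp": [0,0,0],"turn": 0},{"hand": 0.45,"dp": [0,0,0],"turn": 0},{"hand": 0.4,"dp": [0,0,0],"turn": 0},{"hand": 0.36,"dp": [0,0,0],"turn": 0},{"hand": 0.3,"dp": [0,0,0],"turn": 0},{"hand": 0.2,"dp": [0,0,0],"turn": 0},{"hand": 0.2,"dp": [0,0,0],"turn": 0},{"hand": 0.2,"dp": [0,0,0],"turn": 0},{"hand": 0.2,"dp": [0,0,0],"turn": 0}], "grip_force": 4}}

```text
clock: 4.35
eef_pos: [615.9, -44.8, 90.2]
tool_rot: [[-0.992, 0.128, 0.0], [0.128, 0.992, 0.0], [-0.0, 0.0, -1.0]]
contact_force: [-0.1, 0.7, 1.5]
gripper_width: 29.4
gripper_force: 4.0
```

{"op": "step_arm", "data": {"deltas": [{"hand": 0.2,"dp": [4.6,0,-2.8],"turn": 0},{"hand": 0.2,"dp": [4.6,0,-2.5],"turn": 0},{"hand": 0.2,"dp": [4.7,0,-2.2],"turn": 0},{"hand": 0.2,"dp": [4.4,0,-2.0],"turn": 0},{"hand": 0.2,"dp": [4.4,0,-1.7],"turn": 0},{"hand": 0.2,"dp": [4.4,0,-1.5],"turn": 0},{"hand": 0.2,"dp": [4.8,0,-1.2],"turn": 0},{"hand": 0.2,"dp": [4.8,0,-1.0],"turn": 0},{"hand": 0.2,"dp": [4.8,0,-0.8],"turn": 0},{"hand": 0.2,"dp": [0,0,0],"turn": 0}]}}

```text
clock: 5.18
eef_pos: [573.7, -39.3, 106.0]
tool_rot: [[-0.992, 0.127, -0.0], [0.127, 0.992, 0.0], [0.0, 0.0, -1.0]]
contact_force: [-0.4, 0.4, -1.1]
gripper_width: 29.5
gripper_force: 4.0
```

Run:
```python
from h import *
i=shot("side","side1");f=i["frame"];cv2.imwrite("pics/s1.png",cv2.resize(f[60:240,160:380,::-1],None,fx=3,fy=3))
```

```text
(no output)
```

View pics/s1.png

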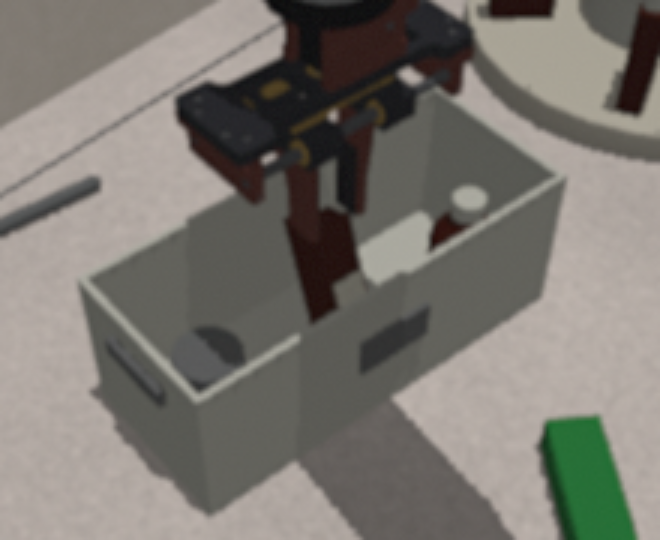

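The side view shows the gripper holding the bottle at crop (320,220). It is less tilted than before, and the jar (208,355) and squat bottle (465,215) haven't moved. I'll continue along the arc.

{"op": "step_arm", "data": {"deltas": [{"hand": 0.2,"dp": [5.2,0,-0.5],"turn": 0},{"hand": 0.2,"dp": [5.2,0,-0.2],"turn": 0},{"hand": 0.2,"dp": [5.2,0,0],"turn": 0},{"hand": 0.2,"dp": [5.2,0,0],"turn": 0},{"hand": 0.2,"dp": [5.2,0,0.4],"turn": 0},{"hand": 0.2,"dp": [4.6,0,0.6],"turn": 0},{"hand": 0.2,"dp": [0,0,0],"turn": 0},{"hand": 0.2,"dp": [0,0,0],"turn": 0}]}}

```text
clock: 5.9
eef_pos: [544.2, -35.5, 105.6]
tool_rot: [[-0.992, 0.127, 0.0], [0.127, 0.992, 0.0], [-0.0, 0.0, -1.0]]
contact_force: [0.6, -0.6, -0.5]
gripper_width: 29.0
gripper_force: 3.9
```

Run:
```python
from h import *
i=shot("side","side2");f=i["frame"];cv2.imwrite("pics/s2.png",cv2.resize(f[60:240,160:380,::-1],None,fx=3,fy=3))
w=cloud(i).reshape(-1,3);F=f.reshape(-1,3).astype(int)
c=np.array([583.46,-52.8]);e=np.array([.12734,.99186]);ex=np.array([e[1],-e[0]])
B=np.c_[(w[:,:2]-c)@ex,(w[:,:2]-c)@e,w[:,2]]
k=(np.abs(B[:,0])<75)&(np.abs(B[:,1]-12)<30)&(B[:,2]>20)&(B[:,2]<200)&(F[:,0]-F[:,2]>12)
for z in range(20,180,8):
    q=B[k&(np.abs(B[:,2]-z)<4)]
    if len(q): print(z,len(q),np.percentile(q[:,0],[5,50,95]).round(1),np.percentile(q[:,1],[5,95]).round(1))
```

```text
76 4 [-28.7 -26.5 -23. ] [27.2 28.4]
84 8 [-31.3 -27.9 -24.3] [27.2 29.3]
92 14 [-37.6 -29.2 -23.8] [27.4 29. ]
100 23 [-41.9 -34.3 -23.1] [27.1 28.9]
108 28 [-50.2 -34.5 -20.8] [26.1 28.4]
116 60 [-54.4 -50.3 -22.6] [ 7.1 28.4]
124 57 [-53.6 -49.9 -23.6] [ 8.6 28.6]
132 53 [-52.8 -50.4 -17.4] [ 7.2 28.4]
140 64 [-51.9 -49.3 -16.1] [ 3.  26.5]
148 54 [-55.  -46.9 -35. ] [-5.3 36.4]
156 44 [-54.9 -51.2 -33.6] [-7.9 36.7]
164 42 [-54.9 -53.5 -33.7] [-8.  36.4]
172 38 [-54.9 -52.3 -36.3] [-6.9 37.2]
```

View pics/s2.png

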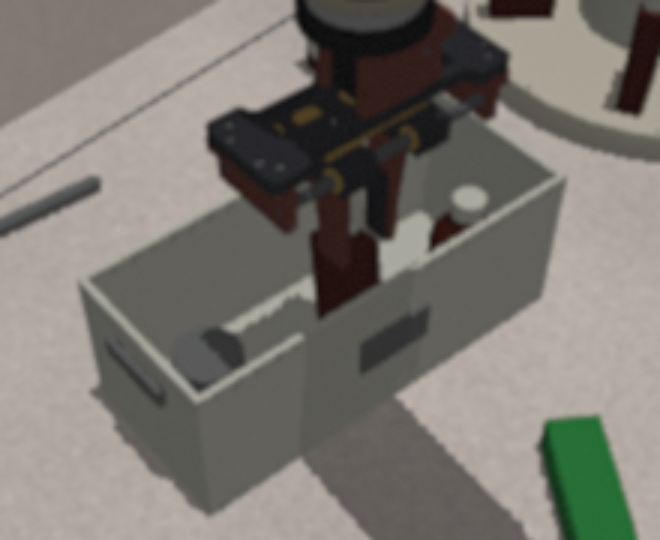

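The bottle is nearly upright, with about 6° of lean still left. I'll nudge it further, seat it, and release slowly.

{"op": "step_arm", "data": {"deltas": [{"hand": 0.2,"dp": [2,0,0],"turn": 0},{"hand": 0.2,"dp": [2,0,0],"turn": 0},{"hand": 0.2,"dp": [2,0,0.5],"turn": 0},{"hand": 0.2,"dp": [2,0,0.5],"turn": 0},{"hand": 0.2,"dp": [0,0,1],"turn": 0},{"hand": 0.2,"dp": [0,0,1],"turn": 0},{"hand": 0.2,"dp": [0,0,0],"turn": 0},{"hand": 0.2,"dp": [0,0,0],"turn": 0}], "grip_force": 3}}

```text
clock: 6.62
eef_pos: [536.4, -34.5, 102.4]
tool_rot: [[-0.992, 0.127, -0.0], [0.127, 0.992, 0.0], [0.0, -0.0, -1.0]]
contact_force: [0.4, -0.8, -1.5]
gripper_width: 29.1
gripper_force: 2.9
```

```bash
cat > m.py <<'E'
from h import *
i=get_image("side");f=i["frame"]
w=cloud(i).reshape(-1,3);F=f.reshape(-1,3).astype(int)
c=np.array([583.46,-52.8]);e=np.array([.12734,.99186]);ex=np.array([e[1],-e[0]])
B=np.c_[(w[:,:2]-c)@ex,(w[:,:2]-c)@e,w[:,2]]
k=(np.abs(B[:,0])<75)&(np.abs(B[:,1]-12)<30)&(B[:,2]>20)&(B[:,2]<200)&(F[:,0]-F[:,2]>12)
for z in range(76,150,8):
    q=B[k&(np.abs(B[:,2]-z)<4)]
    if len(q): print(z,len(q),np.percentile(q[:,0],[5,50,95]).round(1),np.percentile(q[:,1],[5,95]).round(1))
E
python3 m.py
```

```text
84 5 [-33.2 -29.4 -28.4] [26.8 28.1]
92 11 [-40.3 -33.5 -26.8] [26.7 28.4]
100 17 [-42.7 -36.2 -29.6] [26.8 28.3]
108 22 [-48.1 -38.7 -26.4] [26.8 28.1]
116 31 [-54.2 -41.5 -26.7] [26.7 28.6]
124 54 [-59.5 -55.9 -28.8] [ 8.8 28.2]
132 42 [-59.5 -58.2 -26.4] [ 5.7 28.1]
140 73 [-61.3 -54.3 -23.6] [ 2.3 33.5]
148 41 [-62.6 -56.4 -42.2] [-5.2 36.2]
```

{"op": "step_arm", "data": {"deltas": [{"hand": 0.34,"dp": [0,0,0],"turn": 0},{"hand": 0.36,"dp": [0,0,0],"turn": 0},{"hand": 0.4,"dp": [0,0,0],"turn": 0},{"hand": 0.45,"dp": [0,0,0],"turn": 0},{"hand": 0.55,"dp": [0,0,0],"turn": 0},{"hand": 0.65,"dp": [0,0,0],"turn": 0},{"hand": 0.75,"dp": [0,0,0],"turn": 0},{"hand": 0.75,"dp": [0,0,0],"turn": 0}]}}

```text
clock: 7.33
eef_pos: [536.4, -34.5, 102.5]
tool_rot: [[-0.992, 0.127, -0.0], [0.127, 0.992, 0.0], [0.0, 0.0, -1.0]]
contact_force: [0.8, 1.3, -1.5]
gripper_width: 62.8
gripper_force: 0.0
```

```bash
python3 m.py
```

```text
84 3 [-34.8 -33.2 -32.7] [27.  28.1]
92 7 [-38.3 -34.9 -32.1] [26.8 27.4]
100 10 [-42.2 -38.8 -33.2] [27.6 28.5]
108 13 [-50.4 -46.1 -40.3] [26.7 29.2]
116 10 [-56.2 -50.3 -44.2] [26.8 28.4]
124 17 [-60.7 -51.  -44.9] [26.7 28.1]
132 71 [-66.1 -60.  -43.6] [ 6.5 28.1]
140 67 [-64.5 -56.  -41.3] [ 4.9 26. ]
```

{"op": "step_arm", "data": {"deltas": [{"hand": 0.75,"dp": [0,0,-8],"turn": 0},{"hand": 0.75,"dp": [0,0,-15],"turn": 0},{"hand": 0.75,"dp": [0,0,-25],"turn": 0},{"hand": 0.75,"dp": [0,0,-30],"turn": 0},{"hand": 0.75,"dp": [0,0,-35],"turn": 0},{"hand": 0.75,"dp": [0,0,-35],"turn": 0},{"hand": 0.75,"dp": [0,0,-30],"turn": 0},{"hand": 0.75,"dp": [0,30,0],"turn": 0},{"hand": 0.75,"dp": [0,35,0],"turn": 0},{"hand": 0.75,"dp": [0,35,0],"turn": 0},{"hand": 0.75,"dp": [0,35,0],"turn": 0},{"hand": 0.75,"dp": [0,35,0],"turn": 0}]}}

```text
clock: 8.38
eef_pos: [558.0, 135.5, 281.5]
tool_rot: [[-0.992, 0.128, 0.001], [0.128, 0.992, 0.0], [-0.001, 0.001, -1.0]]
contact_force: [1.0, 0.3, -0.0]
gripper_width: 66.1
gripper_force: 0.0
```

{"op": "step_arm", "data": {"deltas": [{"hand": 0.75,"dp": [0,35,0],"turn": 0},{"hand": 0.75,"dp": [0,35,0],"turn": 0},{"hand": 0.75,"dp": [0,35,0],"turn": 0},{"hand": 0.75,"dp": [0,35,0],"turn": 0},{"hand": 0.75,"dp": [0,0,0],"turn": 0},{"hand": 0.75,"dp": [0,0,0],"turn": 0},{"hand": 0.75,"dp": [0,0,0],"turn": 0}]}}

```text
clock: 8.97
eef_pos: [576.0, 272.0, 280.7]
tool_rot: [[-0.992, 0.128, 0.0], [0.128, 0.992, -0.001], [-0.0, -0.001, -1.0]]
contact_force: [-0.5, -0.5, 0.5]
gripper_width: 65.8
gripper_force: 0.0
```

```bash
python3 m.py
python3 - <<'E'
from h import *
a=shot("side","side3")["frame"];b=shot("top","top3")["frame"]
cv2.imwrite("pics/s3.png",np.hstack([cv2.resize(x,None,fx=2,fy=2) for x in(a[70:240,180:370,::-1],b[90:260,200:390,::-1])]))
d=np.load("pics/top3.npz");w=d["w"].reshape(-1,3);F=d["f"].reshape(-1,3).astype(int)
c=np.array([583.46,-52.8]);e=np.array([.12734,.99186]);ex=np.array([e[1],-e[0]])
B=np.c_[(w[:,:2]-c)@ex,(w[:,:2]-c)@e,w[:,2]]
k=(np.abs(B[:,0])<80)&(np.abs(B[:,1]-12)<25)
for lo,hi in((164,180),(130,145)):
    q=B[k&(B[:,2]>lo)&(B[:,2]<hi)]
    if len(q):print(lo,len(q),np.percentile(q,[3,50,97],axis=0).round(1).tolist())
for lo,hi,n in((95,128,"jar"),(-135,-85,"squat")):
    q=B[(np.abs(B[:,0])<55)&(B[:,2]>65)&(B[:,2]<115)&(B[:,1]>lo)&(B[:,1]<hi)];print(n,np.median(q,0).round(1))
E
```

```text
84 1 [-31.8 -31.8 -31.8] [27. 27.]
92 7 [-38.2 -34.8 -32.2] [26.9 28.3]
100 12 [-43.3 -38.7 -31.9] [26.7 28.2]
108 16 [-47.2 -40.3 -32.3] [26.7 28.3]
116 23 [-54.4 -44.5 -33.8] [26.9 28.5]
124 29 [-58.8 -45.4 -31.8] [26.9 28.5]
132 103 [-65.6 -55.3 -31.3] [ 7.3 28.1]
140 73 [-64.  -55.2 -31.8] [ 1.2 25.7]
148 2 [-57.  -56.5 -56.1] [ 7.8 10.8]
164 244 [[-53.4, 2.2, 166.7], [-43.3, 12.3, 170.6], [-32.8, 22.1, 172.6]]
130 319 [[-62.3, -2.4, 133.2], [-52.2, 17.3, 137.4], [-23.9, 26.4, 139.7]]
jar [ -7.5 111.5  80.8]
squat [ -26.1 -106.9   76.4]
```

View pics/s3.png

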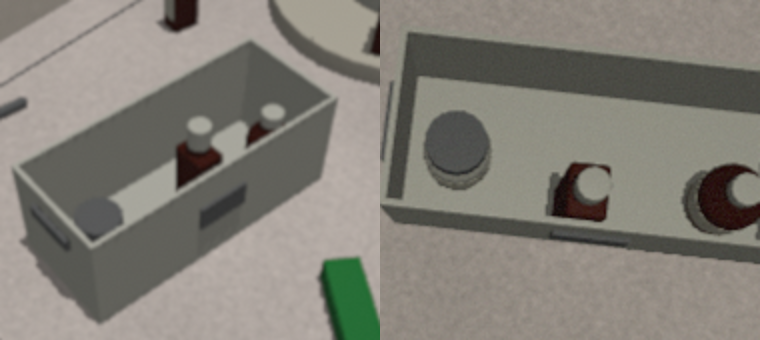

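Both views show the bottle standing. Its cap top (left panel 200,130; right panel 592,185) is at about 170 mm and centred over the body at bin x ≈ -43. The jar and squat bottle haven't moved, and the arm is clear.

```bash
python3 -c "from cell import finish_job;print(finish_job())"
```

```text
the job is handed in; nothing more can be done
None
```

The slim brown bottle is standing upright on the bin's floor, released. The squat bottle and jar are where they were, the arm is clear, and the job is handed in; `finish_job()` returned no verdict.

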